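# Rotate the stock: old bearing tin forward, new one behind

## Task

Restock the orange row of the bearing rack: first bring the older orange-lidded tin (black dot on its lid) straight forward in its own row until it stands just behind the yellow front lip, then take the new plain orange-lidded tin from the table and stand it in the same row close behind the old one, leaving less than a finger's width between them. Leave both tins upright and let go of, and do not disturb the blue-lidded tin in the rack's other row.

Things in the scene. Friction and masses are not known exactly. Their poses are not given: they have to be found in the camera images.
- rack: Fixed stock rack, 188 mm (x) by 172 mm (y), origin on its underside midway between the end lips, z up. Its -x end is the front: yellow lip, roughly facing the robot. White floor 6 mm above the table. Two rows along x, centred at y = +50 and -50 mm, each 60 mm wide, inside x = -85 to +85 mm; 40 mm wide divider between. Rails, divider and end lips are all low: tops 16 mm above the table.
- old_tin: The older tin: rigid closed aluminium cylinder, orange lid with a 20 mm black dot on top. Diameter 44 mm, 60 mm tall (lid: top 16 mm), about 150 g. Origin at the centre of its underside, z up. At first it stands in the rear half of either one of the rack's rows; that is the orange row.
- new_tin: The new tin: same size (diameter 44 mm, 60 mm tall, about 150 g, origin at the centre of its underside, z up), plain orange lid, no dot. At first it stands on the open table left or right of the rack; a look-alike with a blue lid stands on the other side.
- rack_blue_tin: Blue-lidded tin, same size (44 mm diameter, 60 mm tall), origin at the centre of its underside, standing in the rear half of the rack's other row. It is to be left where it stands.
Not all that is in view belongs to the job. What is shaped like the new_tin but turquoise is not meant.

How it is judged:
On the way:
1. the old tin stands at the front of its own row before the new tin comes into the rack (x of old_tin in the frame of rack between -0.07 and -0.045 m and z of old_tin in the frame of rack between 0.002 and 0.01 m and angle between old_tin's own z axis and vertical below 0.12 rad and ((y of old_tin in the frame of rack between 0.035 and 0.065 m and y of rack_blue_tin in the frame of rack below 0 m) or (y of old_tin in the frame of rack between -0.065 and -0.035 m and y of rack_blue_tin in the frame of rack above 0 m)) and horizontal distance between new_tin and rack above 0.14 m), for 0.2 s.
At the end, for the whole second after the job is handed in: The old tin stands upright on the rack floor at the front of its own row, at most 18 mm behind the yellow lip; the new tin stands upright on the rack floor behind it in the same row with a gap of at most 20 mm; both are at rest and the blue tin in the other row is within 15 mm of where it was (x of old_tin in the frame of rack between -0.07 and -0.045 m and z of old_tin in the frame of rack between 0.002 and 0.01 m and angle between each of old_tin, new_tin's own z axis and vertical below 0.12 rad and z of new_tin in the frame of rack between 0.002 and 0.01 m and ((y of old_tin in the frame of rack between 0.035 and 0.065 m and y of new_tin in the frame of rack between 0.035 and 0.065 m and y of rack_blue_tin in the frame of rack below 0 m) or (y of old_tin in the frame of rack between -0.065 and -0.035 m and y of new_tin in the frame of rack between -0.065 and -0.035 m and y of rack_blue_tin in the frame of rack above 0 m)) and x of new_tin in the frame of rack above -0.03 m and horizontal distance between old_tin and new_tin below 0.064 m and linear speed of each of old_tin, new_tin below 0.02 m/s and distance of rack_blue_tin from where it was at the start of the episode below 0.015 m); the robot touches nothing.
It fails at once if the blue tin in the rack's other row is moved by more than 15 mm (distance of rack_blue_tin from where it was at the start of the episode above 0.015 m).
It also fails if it takes over 54 s, if anything falls off the work surface, if the arm or the gripper's body presses on something with over 40 N, if the wrist force passes 120 N, or if a joint passes its speed limit or range.

## Robot

A 6-joint arm with a two-finger parallel gripper is mounted at the origin on the work surface. World frame = base frame: x ahead of the robot, y to its left, z up, the work surface at z = 0. Lengths are in m, angles in rad, forces in N, time in s.
With the tool pointing down it reaches from about 0.35 to 0.85 m from the base axis. Payload 8.1 kg.
Tool frame: the origin (TCP) lies at the very end of the fingers, on their centre line; the grasp point (between the pads) lies 19 mm behind it; z points along the fingers, y is the line along which they close (so a half turn about z gives the same grasp; the last joint's range is limited). The gripper opens to 93 mm and grips with 3 to 60 N. Pads are 15 mm wide; open, the fingers measure 128 mm over their backs; the gripper's body (75 mm by 188 mm) begins 65 mm behind the grasp point.
Start: joints at [1.157, 0.13, 1.488, -0, 1.523, -0.085], TCP at [0.194, 0.568, 0.219] pointing down, gripper open.
Joint ranges: [-2.96, 2.96], [-0.89, 2.26], [0.02, 2.5], [-1.34, 4.48], [0, 2.73], [-2.66, 2.66]. Speed limits (rad/s): [2.39, 2.39, 2.79, 3.14, 3.14, 3.14].

## Interface

Orientations are given as a rotation vector (axis times angle).
In Python, from plant import monitor, eyes, ticket gives the robot as it stands.
- The arm moves only by the tool arm_command, never from a script. Its argument "deltas" is a list that holds one entry, the list of rows, each a list of 6 numbers: the shift along the world's x, y, z in cm, then the turn, a rotation vector about the world's x, y, z in degrees. In form: [[[tx, ty, tz, rx, ry, rz], ...]]. A call has 1 to 12 rows; each row shifts and turns the commanded pose from where the row before left it; what a row does not reach is not made up. A row lasts 1/12 s, in which the tool goes at most 41.7 mm and 7.16 degrees, less where a joint would pass 70% of its speed; a pose out of reach is approached as far as the arm can. A call is refused whole if a number of a shift passes 4.17 or a number of a turn 7.16, either way. A call with a gripper value outside its range is refused whole. "gripper" is the opening, from -1 (shut) to 1 (fully open), set as the call begins (left out, the last holds). The fingers move at their own pace and stop on an object; "squeeze" is the grip in N (left out, the last holds). Time passes only in rows, so rows that do not move let the fingers close. It gives the time, the measured TCP pose, the force, the opening and the grip force at its end, in the units of the state.
- monitor.read_state(): the state, without advancing time (a new reading comes with each control period).
- eyes.read_camera(name): name is "side" or "top" or "wrist"; returns the picture (420x560x3 uint8, blue, green, red); there is no depth.
- eyes.camera_model(name): a dict with "fx", "fy", "cx", "cy" (pixels), "rvec" (rotation vector, rad) and "tvec" (3), from world to camera coordinates, as OpenCV has them. Camera axes: x right, y down, z forward; pixel columns grow to the right and rows downward; lengths in m; the calibration is good to about 2 mm. The wrist camera is an equidistant fisheye: a pixel r from the principal point sees the ray r / f radians off the axis. A picture is of the moment at which its call begins: read the wrist's pose just before it. camera_model takes no time and is no camera call; for the wrist camera it gives the pose at the moment of the call.
- ticket.close_job(): hands the job in; it is judged then, once.
The state is a dict: "t": time; "q": joint angles; "dq": joint speeds; "joint_torque": joint torques, N m; "tool_pos": TCP position; "orientation": TCP orientation; "force": force on the tool from outside, world axes, zero at the start; "wrist_torque": the same for the moment, N m; "opening": finger opening in m; "gripper_force": force on a finger pad.
Only numpy, scipy, OpenCV 4.12 (cv2) and the standard library are available. Lean on these libraries where they do the work, as an engineer would, in place of code of your own. Each camera call takes 0.05 s, during which the arm holds its last target. There are 200 camera calls.

## Working session

There is one attempt and no reset: what is moved stays moved. The work goes in short steps, Python scripts to look and compute and a tool call to move; the robot and the scene stay as the last step left them, time stands still between calls to the robot, and variables do not carry over. Pictures are saved under pics/ and viewed, at most 10 in all, crops included, and the job is handed in when it is done.

Besides the shell and the picture viewer there is one more tool, called after "Emit:" by a JSON object that holds its "fn" and its "kwargs". arm_command: Moves the arm, as the interface text tells. Its arguments: {"type":"object","properties":{"deltas":{"type":"array"},"gripper":{"type":"number"},"squeeze":{"type":"number"}},"required":["deltas"]}

```bash
mkdir -p pics
python3 - <<'E'
from plant import monitor, eyes
import cv2
for n in("top","side"):
    cv2.imwrite(f"pics/{n}0.png",eyes.read_camera(n))
    print(n,eyes.camera_model(n))
s=monitor.read_state();print({k:s[k] for k in("t","tool_pos","orientation","opening","force")})
E
```

```text
top {'fx': 433.78660367990426, 'fy': 433.78660367990426, 'cx': 278.7387266731292, 'cy': 218.8704354805981, 'rvec': array([ 2.14659867, -2.13364791,  0.21647154]), 'tvec': array([-0.01229517,  0.54876648,  0.77203117])}
side {'fx': 506.5724479516099, 'fy': 506.5724479516099, 'cx': 279.39873903443345, 'cy': 211.20198072769657, 'rvec': array([ 2.29058215, -0.10903772,  0.0186428 ]), 'tvec': array([-0.53594403,  0.08184035,  0.95093943])}
{'t': 0.1, 'tool_pos': array([0.19349378, 0.56737775, 0.21766507]), 'orientation': array([-5.14121585e-01, -3.09878942e+00,  2.61546897e-03]), 'opening': 0.09291493294967423, 'force': array([-0.18563644, -0.04468741, -0.23618961])}
```

View pics/top0.png

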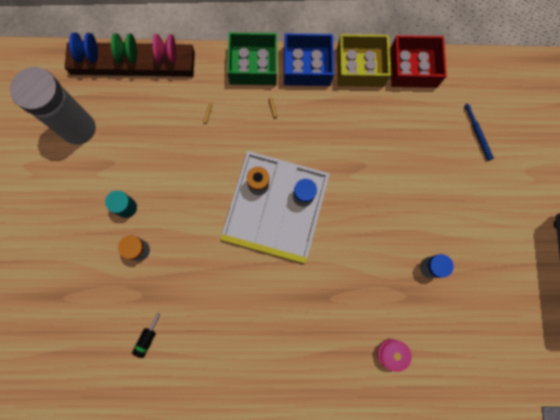

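View pics/side0.png

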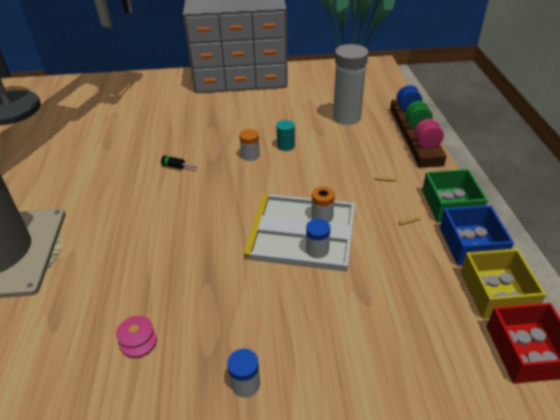

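The top view shows the rack near (275,207), with its yellow lip at the bottom. The old tin with the dot is at (258,178) in the left row and the blue tin is at (305,190). The new orange tin is at (130,247), with the turquoise decoy at (118,203). The side view agrees.

```bash
cat > h.py <<'E'
import cv2,numpy as np
from plant import monitor,eyes
def cast(n,uv,z):
    m=eyes.camera_model(n);R=cv2.Rodrigues(m["rvec"])[0];o=-R.T@m["tvec"]
    d=R.T@np.array([(uv[0]-m["cx"])/m["fx"],(uv[1]-m["cy"])/m["fy"],1]);return o+d*(z-o[2])/d[2]
def blobs(im,lo,hi,amin=60):
    k=cv2.inRange(cv2.cvtColor(im,cv2.COLOR_BGR2HSV),lo,hi)
    cs,_=cv2.findContours(k,cv2.RETR_EXTERNAL,cv2.CHAIN_APPROX_NONE)
    return [c for c in cs if cv2.contourArea(c)>amin]
def lids(n):
    im=eyes.read_camera(n);out=[]
    for c in blobs(im,(5,200,110),(16,255,255)):
        (u,v),(a,b),_=cv2.fitEllipse(c);out.append((u,v,a,b))
    return im,out
E
python3 - <<'E'
from h import *
np.set_printoptions(precision=4,suppress=True)
for n in("top","side"):
    im,L=lids(n)
    for l in L: print(n,np.round(l,1),cast(n,l[:2],.06),cast(n,l[:2],.066))
    for c in blobs(im,(105,180,80),(125,255,255)):
        (u,v),r,_=cv2.fitEllipse(c);print(n,"blue",round(u),round(v),np.round(r,1),cast(n,(u,v),.066)[:2])
    for c in blobs(im,(22,150,100),(34,255,255)):
        r=cv2.minAreaRect(c);print(n,"yel",r)
        for p in cv2.boxPoints(r): print("   ",p,cast(n,p,.016)[:2])
im=eyes.read_camera("top")
for c in blobs(im,(0,0,110),(180,60,255),2000):
    r=cv2.minAreaRect(c);print("white",r)
    for p in cv2.boxPoints(r): print("   ",p,cast("top",p,.016)[:2])
cv2.imwrite("pics/crop.png",cv2.resize(im[140:275,110:340],None,fx=3.4,fy=3.4,interpolation=cv2.INTER_CUBIC))
E
```

```text
top [130.3 247.1  20.3  21.3] [0.4922 0.2626 0.06  ] [0.4915 0.2607 0.066 ]
top blue 440 266 [19.7 21.6] [ 0.4612 -0.3055]
top blue 305 190 [19.  20.7] [ 0.6006 -0.0572]
top blue 308 54 [44.4 50.9] [ 0.8795 -0.0661]
top blue 79 44 [17.9 24.9] [0.8932 0.3866]
top yel ((263.22686767578125, 248.9809112548828), (88.32270812988281, 5.889806747436523), 15.561511039733887)
    [219.8943 239.9706] [0.512  0.1046]
    [221.4744 234.2967] [0.5232 0.1018]
    [306.5594 257.9912] [ 0.478  -0.0641]
    [304.9794 263.6652] [ 0.467  -0.0609]
top yel ((365.0, 55.0), (40.0, 50.0), 90.0)
    [340.  35.] [ 0.9552 -0.1393]
    [390.  35.] [ 0.9574 -0.2471]
    [390.  75.] [ 0.8647 -0.2432]
    [340.  75.] [ 0.8628 -0.1374]
side [323.  194.5  13.5  20.5] [0.6261 0.0353 0.06  ] [0.6248 0.0282 0.066 ]
side [249.  135.   10.   16.6] [0.4934 0.2599 0.06  ] [0.4934 0.2506 0.066 ]
side blue 243 364 [27.7 28.1] [ 0.462  -0.3186]
side blue 318 228 [17.8 21.4] [ 0.6023 -0.0624]
side blue 477 227 [40.7 64.3] [ 0.8782 -0.0894]
side blue 409 94 [13.7 20.6] [0.8916 0.3873]
side yel ((505.552490234375, 274.75216674804
[... 246 characters left out ...]
.81655883789062, 224.10289001464844), (6.419479846954346, 63.55284881591797), 18.004161834716797)
    [242.9423 253.3313] [ 0.4669 -0.0615]
    [262.5856 192.8904] [0.5127 0.107 ]
    [268.6908 194.8745] [0.5248 0.0991]
    [249.0475 255.3154] [ 0.4777 -0.0676]
white ((275.96417236328125, 203.12893676757812), (88.42952728271484, 86.7701416015625), 15.5241117477417)
    [221.7507 233.0974] [0.5256 0.1013]
    [244.9742 149.4928] [0.6967 0.0591]
    [330.1776 173.1605] [ 0.649 -0.113]
    [306.9541 256.765 ] [ 0.4804 -0.0649]
white ((279.5, 23.0), (46.0, 559.0), 90.0)
    [-0.  0.] [1.0223 0.5846]
    [559.   0.] [ 1.0499 -0.6259]
    [559.  46.] [ 0.9388 -0.6135]
    [ 0. 46.] [0.9156 0.5723]
```

View pics/crop.png

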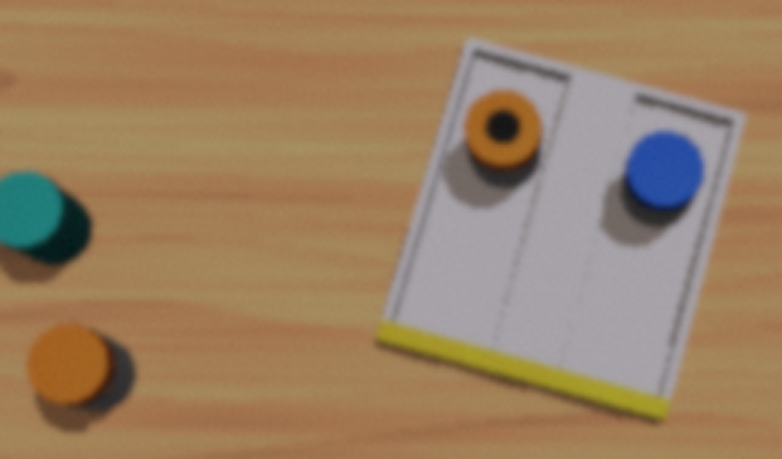

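The crop shows the dot at full-image (257.9,177.1) and rack outer corners at about (247.9,151.8), (329.1,173.8), (305.3,262.9) and (220.9,241.5).

```bash
cat >> h.py <<'E'
C=np.array([cast("top",p,.016)[:2] for p in[(220.9,241.5),(247.9,151.8),(329.1,173.8),(305.3,262.9)]])
M=np.array([[-94,86],[94,86],[94,-86],[-94,-86]])/1000
_c=C.mean(0);_K=((C-_c)*M).sum();_S=(M[:,0]*(C-_c)[:,1]-M[:,1]*(C-_c)[:,0]).sum()
yaw=np.arctan2(_S,_K);RR=np.array([[np.cos(yaw),-np.sin(yaw)],[np.sin(yaw),np.cos(yaw)]])
def toR(p): return RR.T@(np.array(p)[:2]-_c)
def toW(p): return RR@np.array(p)+_c
E
python3 - <<'E'
from h import *
np.set_printoptions(precision=4,suppress=True)
print(C,_c:=C.mean(0),np.degrees(yaw));print("resid",[toR(c)-m for c,m in zip(C,M)])
for n,p in(("top",(257.9,177.1)),("side",(323,194.5))):
    w=cast(n,p,.066);print("old",w,toR(w))
w=cast("top",(305,190),.066);print("blue",w,toR(w))
print("targets",toW((-.058,.05)),toW((-.006,.05)))
s=monitor.read_state();R=cv2.Rodrigues(s["orientation"])[0];print(R)
E
```

```text
[[ 0.5091  0.1025]
 [ 0.6919  0.0531]
 [ 0.6477 -0.1108]
 [ 0.4685 -0.0616]] [ 0.5793 -0.0042] -14.90577391173885
resid [array([-0.0013, -0.0009]), array([ 0.0001, -0.0017]), array([-0.0005,  0.0006]), array([0.0017, 0.0021])]
old [0.6253 0.031  0.066 ] [0.0354 0.0458]
old [0.6248 0.0281 0.066 ] [0.0356 0.0429]
blue [ 0.6012 -0.0576  0.066 ] [ 0.035 -0.046]
targets [0.5361 0.059 ] [0.5863 0.0457]
[[-0.9464  0.3229 -0.0003]
 [ 0.3229  0.9464 -0.0008]
 [ 0.0001 -0.0008 -1.    ]]
```

Emit:
{"fn": "arm_command", "kwargs": {"deltas": [[[2.1,-2.7,-0.5,0,0,1],[2.1,-2.7,-0.5,0,0,1],[2.1,-2.7,-0.5,0,0,1],[2.1,-2.7,-0.5,0,0,0.9],[2.1,-2.7,-0.5,0,0,0],[2.1,-2.7,-0.5,0,0,0],[2.1,-2.7,-0.5,0,0,0],[2.1,-2.7,-0.5,0,0,0],[2.1,-2.7,-0.5,0,0,0],[2.1,-2.7,-0.5,0,0,0],[2.1,-2.7,-0.5,0,0,0],[2.1,-2.7,-0.5,0,0,0]]], "gripper": 0.4, "squeeze": 15}}

```text
t: 1.25
tool_pos: [0.4465, 0.2424, 0.1585]
orientation: [0.408, 3.115, 0.0]
force: [0.8, 0.3, -1.1]
opening: 0.0649
gripper_force: 0.0
```

Emit:
{"fn": "arm_command", "kwargs": {"deltas": [[[2.2,-2.6,-0.5,0,0,0],[2.2,-2.7,-0.5,0,0,0],[2.2,-2.7,-0.5,0,0,0],[2.2,-2.7,-0.5,0,0,0],[2.2,-2.7,-0.5,0,0,0],[2.2,-2.7,-0.5,0,0,0],[2.2,-2.7,-0.5,0,0,0],[2.2,-2.7,-0.5,0,0,0],[0,0,0,0,0,0],[0,0,0,0,0,0]]]}}

```text
t: 2.08
tool_pos: [0.6219, 0.0271, 0.1175]
orientation: [-0.413, -3.113, 0.0]
force: [0.8, 0.4, 0.6]
opening: 0.0651
gripper_force: 0.0
```

Emit:
{"fn": "arm_command", "kwargs": {"deltas": [[[0.3,0.3,-1,0,0,0],[0,0,-1.5,0,0,0],[0,0,-1.5,0,0,0],[0,0,-1.5,0,0,0],[0,0,-1.2,0,0,0],[0,0,-1,0,0,0],[0,0,-0.8,0,0,0],[0,0,0,0,0,0],[0,0,0,0,0,0]]]}}

```text
t: 2.83
tool_pos: [0.6245, 0.0322, 0.0335]
orientation: [-0.408, -3.115, 0.0]
force: [0.2, -0.5, -0.2]
opening: 0.0651
gripper_force: 0.0
```

Emit:
{"fn": "arm_command", "kwargs": {"deltas": [[[0,0,0,0,0,0],[0,0,0,0,0,0],[0,0,0,0,0,0],[0,0,0,0,0,0],[0,0,0,0,0,0],[0,0,0,0,0,0],[0,0,0,0,0,0],[0,0,0,0,0,0]]], "gripper": -1, "squeeze": 15}}

```text
t: 3.5
tool_pos: [0.6253, 0.0316, 0.0345]
orientation: [0.408, 3.114, -0.0]
force: [-1.1, -1.6, 5.9]
opening: 0.0435
gripper_force: 15.0
```

Emit:
{"fn": "arm_command", "kwargs": {"deltas": [[[0,0,0.4,0,0,0],[-0.9,0.3,0,0,0,0],[-0.9,0.3,0,0,0,0],[-0.9,0.3,0,0,0,0],[-0.9,0.3,0,0,0,0],[-0.9,0.3,0,0,0,0],[-0.9,0.3,0,0,0,0],[-0.9,0.3,0,0,0,0],[-0.9,0.2,0,0,0,0],[-0.9,0.2,0,0,0,0],[-0.8,0.2,0,0,0,0],[0,0,0,0,0,0]]]}}

```text
t: 4.5
tool_pos: [0.5347, 0.0592, 0.0376]
orientation: [-0.408, -3.115, -0.0]
force: [-1.4, -0.1, -1.5]
opening: 0.0441
gripper_force: 15.0
```

Emit:
{"fn": "arm_command", "kwargs": {"deltas": [[[0,0,-0.2,0,0,0],[0,0,-0.2,0,0,0],[0,0,0,0,0,0],[0,0,0,0,0,0]]]}}

```text
t: 4.83
tool_pos: [0.5367, 0.0588, 0.0342]
orientation: [0.408, 3.114, 0.0]
force: [-0.4, 0.1, 4.1]
opening: 0.0434
gripper_force: 15.0
```

Run:
```python
from h import *
im=eyes.read_camera("side");s=monitor.read_state()
print(s["tool_pos"],s["force"],s["opening"],toR(s["tool_pos"]))
cv2.imwrite("pics/s1.png",cv2.resize(im[100:290,200:400],None,fx=3,fy=3))
```

```text
[0.53668554 0.05878986 0.03423463] [0.03175646 0.83595785 4.63730913] 0.043854236196453206 [-0.05735282  0.04990859]
```

View pics/s1.png

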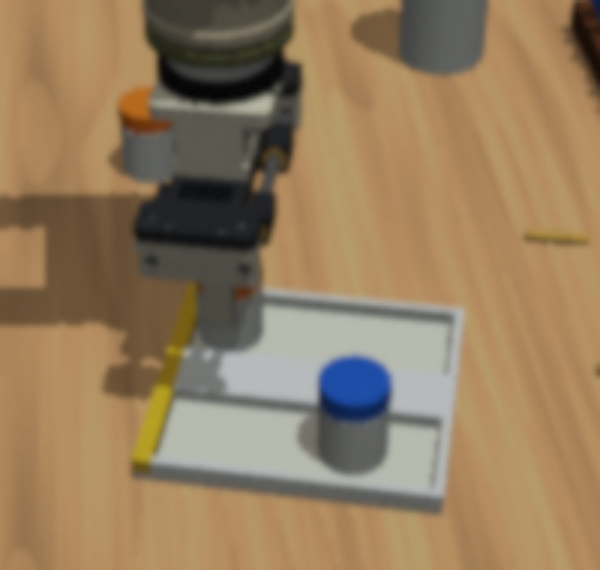

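The side crop shows the old tin standing just behind the yellow lip (crop pixel 230,320) in the gripper, with the blue tin undisturbed. I'll open partway, go up and check from above after moving on to the new tin.

Emit:
{"fn": "arm_command", "kwargs": {"deltas": [[[0,0,0,0,0,0],[0,0,0,0,0,0],[0,0,0,0,0,0],[0,0,0,0,0,0],[0,0,1.5,0,0,0],[0,0,2,0,0,0],[0,0,2.5,0,0,0],[0,0,2.5,0,0,0]]], "gripper": 0.4}}

```text
t: 5.55
tool_pos: [0.5349, 0.0589, 0.1187]
orientation: [-0.408, -3.113, 0.0]
force: [-0.2, -0.1, 0.0]
opening: 0.0651
gripper_force: 0.0
```

Emit:
{"fn": "arm_command", "kwargs": {"deltas": [[[-0.5,2,0,0,0,0],[-0.5,2.5,0,0,0,0],[-0.5,2.5,0,0,0,0],[-0.5,2.5,0,0,0,0],[-0.5,2.5,0,0,0,0],[-0.5,2.5,0,0,0,0],[-0.5,2.5,0,0,0,0],[-0.5,2,0,0,0,0],[-0.4,1.2,0,0,0,0],[0,0,0,0,0,0],[0,0,0,0,0,0]]]}}

```text
t: 6.47
tool_pos: [0.4914, 0.2608, 0.1184]
orientation: [-0.406, -3.115, 0.001]
force: [0.5, 1.0, -0.5]
opening: 0.0649
gripper_force: 0.0
```

Run:
```python
from h import *
np.set_printoptions(precision=4,suppress=True)
s=monitor.read_state();print(s["t"],s["tool_pos"])
for n in("top","side"):
    im,L=lids(n)
    for l in L: w=cast(n,l[:2],.066);print(n,np.round(l,1),w,toR(w),cast(n,l[:2],.06))
    cv2.imwrite(f"pics/{n}2.png",im)
```

```text
6.4667 [0.4914 0.2608 0.1184]
side [275.8 188.8  13.6  19.8] [0.5373 0.0554 0.066 ] [-0.0559  0.0468] [0.5377 0.0629 0.06  ]
side [249.  134.8  10.1  16.9] [0.4934 0.2514 0.066 ] [-0.1487  0.2249] [0.4934 0.2607 0.06  ]
```

View pics/top2.png

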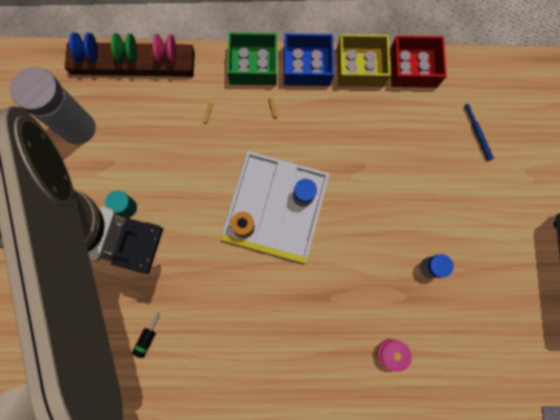

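The top view shows the old tin standing at (242,225), just behind the lip (rack x ≈ -0.057). The blue tin is unmoved and the gripper is over the new tin.

Emit:
{"fn": "arm_command", "kwargs": {"deltas": [[[0.1,0.2,-1,0,0,0],[0,0,-1.5,0,0,0],[0,0,-1.8,0,0,0],[0,0,-1.5,0,0,0],[0,0,-1.3,0,0,0],[0,0,-1.2,0,0,0],[0,0,-0.8,0,0,0],[0,0,0,0,0,0],[0,0,0,0,0,0]]]}}

```text
t: 7.32
tool_pos: [0.4926, 0.2627, 0.0273]
orientation: [-0.409, -3.114, 0.001]
force: [0.1, -1.0, 0.6]
opening: 0.065
gripper_force: 0.0
```

Emit:
{"fn": "arm_command", "kwargs": {"deltas": [[[0,0,0,0,0,0],[0,0,0,0,0,0],[0,0,0,0,0,0],[0,0,0,0,0,0],[0,0,0,0,0,0],[0,0,0,0,0,0],[0,0,0,0,0,0],[0,0,0,0,0,0]]], "gripper": -1}}

```text
t: 7.98
tool_pos: [0.4933, 0.2632, 0.0284]
orientation: [0.408, 3.114, 0.001]
force: [-1.4, 1.1, 5.6]
opening: 0.0435
gripper_force: 15.0
```

Emit:
{"fn": "arm_command", "kwargs": {"deltas": [[[0,0,1,0,0,0],[0,0,2,0,0,0],[0,0,2,0,0,0],[0,0,2,0,0,0],[0,0,2,0,0,0],[0,0,0,0,0,0],[0,0,0,0,0,0]]]}}

```text
t: 8.57
tool_pos: [0.4934, 0.2631, 0.1186]
orientation: [0.408, 3.113, 0.002]
force: [-0.3, 0.2, -2.5]
opening: 0.0436
gripper_force: 15.0
```

Run:
```python
from h import *
s=monitor.read_state();print(s["t"],s["tool_pos"],s["opening"],s["gripper_force"],s["force"])
print(eyes.camera_model("wrist"))
a=eyes.read_camera("wrist");b=eyes.read_camera("side")
cv2.imwrite("pics/w3.png",np.hstack([cv2.resize(a,(400,300)),cv2.resize(b[60:260,150:417],(400,300))]))
```

```text
8.5667 [0.49342109 0.26308107 0.11857789] 0.043584166695398135 14.9990876019001 [-0.28741043  0.17477772 -2.48740067]
{'fx': 325.19226210127806, 'fy': 325.19226210127806, 'cx': 281.2155224200835, 'cy': 209.05888717044647, 'rvec': array([-2.31062267, -1.77411363, -0.24895033]), 'tvec': array([-0.3818537 , -0.39880193,  0.18164525])}
```

View pics/w3.png

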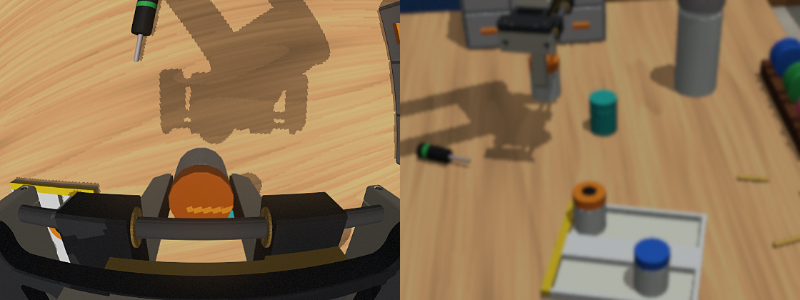

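The new tin is held upright with only its plain orange lid visible, and the old tin still stands at the front.

Emit:
{"fn": "arm_command", "kwargs": {"deltas": [[[0.9,-1.5,0,0,0,0],[0.9,-2.2,0,0,0,0],[0.9,-2.3,0,0,0,0],[1,-2.3,0,0,0,0],[1,-2.3,0,0,0,0],[1,-2.3,0,0,0,0],[1,-2.3,0,0,0,0],[1,-2.3,0,0,0,0],[0.9,-2.2,0,0,0,0],[0.9,-2.1,0,0,0,0],[0,0,0,0,0,0],[0,0,0,0,0,0]]]}}

```text
t: 9.67
tool_pos: [0.5867, 0.0438, 0.1154]
orientation: [-0.411, -3.111, 0.001]
force: [0.8, 0.9, -2.8]
opening: 0.0435
gripper_force: 15.0
```

Emit:
{"fn": "arm_command", "kwargs": {"deltas": [[[0,0,-1,0,0,0],[0,0,-1.5,0,0,0],[0,0,-1.5,0,0,0],[0,0,-0.5,0,0,0],[0,0,0,0,0,0],[0,0,0,0,0,0]]]}}

```text
t: 10.17
tool_pos: [0.5869, 0.0456, 0.0719]
orientation: [-0.407, -3.114, 0.0]
force: [-0.8, 0.4, -1.4]
opening: 0.0442
gripper_force: 15.0
```

Emit:
{"fn": "arm_command", "kwargs": {"deltas": [[[0.1,0,-1,0,0,0],[0,0,-1,0,0,0],[0,0,-0.8,0,0,0],[0,0,-0.5,0,0,0],[0,0,0,0,0,0],[0,0,0,0,0,0]]]}}

```text
t: 10.67
tool_pos: [0.5882, 0.0448, 0.039]
orientation: [-0.408, -3.114, 0.0]
force: [0.7, -0.5, -2.2]
opening: 0.0435
gripper_force: 15.0
```

Emit:
{"fn": "arm_command", "kwargs": {"deltas": [[[0,0,-0.2,0,0,0],[0,0,-0.2,0,0,0],[0,0,0,0,0,0],[0,0,0,0,0,0]]]}}

```text
t: 11.0
tool_pos: [0.5888, 0.0449, 0.0357]
orientation: [0.408, 3.115, 0.0]
force: [-0.2, 0.4, -2.4]
opening: 0.0439
gripper_force: 15.0
```

Still hanging; lower by 1 mm steps until it touches.

Emit:
{"fn": "arm_command", "kwargs": {"deltas": [[[0,0,-0.1,0,0,0],[0,0,-0.05,0,0,0],[0,0,0,0,0,0],[0,0,0,0,0,0]]]}}

```text
t: 11.33
tool_pos: [0.589, 0.0449, 0.0345]
orientation: [0.408, 3.114, 0.0]
force: [-0.4, -0.2, 2.3]
opening: 0.0438
gripper_force: 15.0
```

Contact. Release, go up and clear.

Emit:
{"fn": "arm_command", "kwargs": {"deltas": [[[0,0,0,0,0,0],[0,0,0,0,0,0],[0,0,0,0,0,0],[0,0,0,0,0,0],[0,0,0,0,0,0],[0,0,1,0,0,0],[0,0,2,0,0,0],[0,0,2.5,0,0,0],[0,0,2.5,0,0,0],[0,0,2.5,0,0,0]]], "gripper": 0.3}}

```text
t: 12.17
tool_pos: [0.5886, 0.0449, 0.141]
orientation: [0.408, 3.115, 0.0]
force: [-0.2, 0.9, 0.3]
opening: 0.0604
gripper_force: 0.0
```

Emit:
{"fn": "arm_command", "kwargs": {"deltas": [[[-0.5,2,0,0,0,0],[-0.5,3,0,0,0,0],[-0.5,3,0,0,0,0],[-0.5,3,0,0,0,0],[-0.5,3,0,0,0,0],[-0.5,3,0,0,0,0],[-0.5,3,0,0,0,0],[-0.5,2,0,0,0,0],[0,0,0,0,0,0],[0,0,0,0,0,0]]]}}

```text
t: 13.0
tool_pos: [0.5485, 0.2658, 0.1398]
orientation: [0.405, 3.115, -0.0]
force: [0.4, -0.9, -0.8]
opening: 0.0605
gripper_force: 0.0
```

Run:
```python
from h import *
np.set_printoptions(precision=4,suppress=True)
s=monitor.read_state();print(s["t"],s["tool_pos"],s["force"])
ims=[]
for n in("top","side"):
    im,L=lids(n);ims.append(im)
    for l in L: w=cast(n,l[:2],.066);print(n,np.round(l,1),w,toR(w))
    for c in blobs(im,(105,180,80),(125,255,255)):
        (u,v),r,_=cv2.fitEllipse(c);print(n,"blue",round(u,1),round(v,1))
cv2.imwrite("pics/f.png",np.hstack([cv2.resize(ims[0][130:280,190:340],(400,400)),cv2.resize(ims[1][160:290,230:360],(400,400))]))
```

```text
13.0 [0.5485 0.2658 0.1398] [ 0.3857 -0.8747 -0.8026]
top blue 440.4 265.6
top blue 304.7 190.3
top blue 308.4 54.2
top blue 78.9 43.7
side [302.9 191.3  13.7  20.2] [0.5881 0.0419 0.066 ] [-0.0033  0.0468]
side [275.8 188.7  13.4  19.9] [0.5373 0.0556 0.066 ] [-0.0559  0.047 ]
side blue 242.7 364.1
side blue 318.2 228.7
side blue 475.7 230.8
side blue 409.0 94.5
```

View pics/f.png

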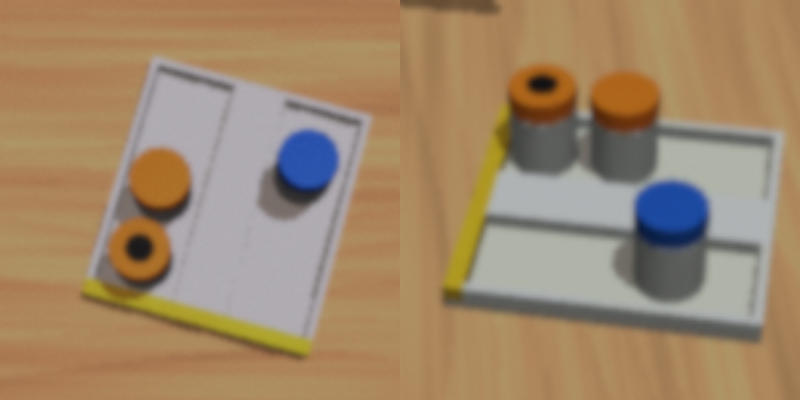

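Both views show the two orange tins upright in the left row: the old one at the lip (rack x ≈ -0.056) and the new one about 53 mm behind it, centre to centre. The blue tin is unmoved.

```bash
python3 -c "
from plant import ticket
print(ticket.close_job())"
```

```text
the job is handed in; nothing more can be done
None
```

The job is handed in at about 13 s: the old tin stands just behind the yellow lip, the new tin stands about 9 mm behind it in the same row, and the blue tin was not moved; the handover returned no verdict.

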